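# Tighten the furnace sight-port ring with the pin spanner

## Robot

A 6-joint arm with a two-finger parallel gripper is mounted at the origin on the work surface. World frame = base frame: x ahead of the robot, y to its left, z up, the work surface at z = 0. Lengths are in m, angles in rad, forces in N, time in s.
With the tool pointing down it reaches from about 0.4 to 0.825 m from the base axis. Payload 7 kg.
Tool frame: the origin (TCP) lies midway between the tips of the shut fingers; the grasp point (between the pads) lies 19 mm behind it (arm.pinch_z is the distance from the TCP to the grasp point, in m); x points along the fingers, y is the direction in which the jaws open and shut, and the axes are right-handed (so a half turn about x gives the same grasp; the last joint's range is limited). The gripper opens to 85 mm and grips with 20 to 120 N. Pads are 22 mm wide; open, the fingers measure 114 mm over their backs; the gripper's body (76 mm by 85 mm) begins 54 mm behind the grasp point. The pads swing forward as they close: fully open they stand 13 mm farther back than shut.
Start: joints at [-0.941, 0.359, 0.012, 0, -1.224, -0.288], TCP at [0.226, -0.636, 0.231] pointing down, gripper open.
Joint ranges: [-3.07, 3.07], [-1.43, 2.12], [-1.02, 1.25], [-3.03, 1.67], [-3.05, -0], [-3.03, 3.03]. Speed limits (rad/s): [2.39, 2.39, 3.01, 3.14, 3.14, 3.14].

## Interface

Orientations are given as a unit quaternion [x, y, z, w].
In Python, from bench import state, viewer, job, arm gives the robot as it stands. The module is installed in compiled form; this text tells all that it offers.
- The arm moves only by the tool send_rows, never from a script. Its arguments are lists of equal length, an entry for each row: "xyz": the shift along the world's x, y, z in cm, a list of three; "rotation": the turn, a rotation vector about the world's x, y, z in rad, a list of three; "grip": the finger opening in cm, from 0 to 8.54. In form: {"xyz": [[x, y, z], ...], "rotation": [[rx, ry, rz], ...], "grip": [grip, ...]}. A call has 1 to 5 rows; each row is the pose to reach, as a shift and turn from the pose commanded when the call began; what a row does not reach only later rows make up. A row lasts 1/10 s, in which the tool goes at most 50 mm and 8.59 degrees, less where a joint would pass 70% of its speed; a pose out of reach is approached as far as the arm can. A call with a gripper value outside its range is refused whole. The fingers move at their own pace and stop on an object; "grip_force" is the grip in N (left out, the last holds). Time passes only in rows, so rows that repeat a pose let the fingers close. It gives the time, the measured TCP pose, the force and the opening at its end, in the units of the state.
- state(): the state, without advancing time (a new reading comes with each control period).
- viewer.get_image(name): name is "scene" or "side" or "wrist"; returns (picture, depth): 420x560x3 uint8, red, green, blue; 420x560 float32, m along the optical axis (not along the pixel's ray), 0 where there is no reading.
- viewer.get_calibration(name): a dict with "mtx" (3x3 intrinsics, pixels), "T" (4x4, takes a point from camera to world coordinates); the wrist camera has in their place "hand_eye" (4x4, takes a point from camera to tool coordinates, whose origin is the TCP and whose axes are the tool frame's). Camera axes: x right, y down, z forward; pixel columns grow to the right and rows downward; lengths in m; the calibration is good to about 2 mm. A picture is of the moment at which its call begins: read the wrist's pose just before it. get_calibration takes no time and is no camera call.
- job.hand_in(): hands the job in, once; it reports no verdict.
The state is a dict: "time": time; "qpos": joint angles; "dq": joint speeds; "joint_torque": joint torques, N m; "eef_pos": TCP position; "ee_rot": TCP orientation; "contact_force": force on the tool from outside, world axes, zero at the start; "ft_torque": the same for the moment, N m; "width": finger opening in m.
Only numpy, scipy, OpenCV 4.12 (cv2) and the standard library are available. Lean on these libraries where they do the work, as an engineer would, in place of code of your own. Each camera call takes 0.05 s, during which the arm holds its last target.

## Task

Take the orange-handled pin spanner from its wooden stand, feel both of its pins fully down into the two holes of the brass ring on the furnace sight port, and turn the ring clockwise (seen from above) until it comes up firmly against its stop. Be gentle: a fragile glass lies under the ring, so press and pull only lightly with the spanner and do not touch the ring with the gripper. Then stand the spanner back in its stand, pins down in the stand's holes, let go of it, and leave everything else on the bench where it is.

Things in the scene. Friction and masses are not known exactly. Their poses are not given: they have to be found in the camera images.
- spanner_grip (a point): Centre of the spanner's orange handle, half-way up. z up along the handle, x along the steel bar with the pins, y across it. The handle is an upright block 30 mm (x) by 18 mm (y), from 32 mm below to 33 mm above this point; grip it across the 18 mm. The spanner weighs about 0.3 kg (varies) and starts upright in the stand.
- spanner_bar (a point): Centre of the flat underside of the spanner's steel bar, 44 mm below the handle centre, same axes. Bar 88 mm (x) by 22 mm (y), 12 mm thick. Two steel pins, 7 mm diameter, chamfered tips, at x = +35 and -35 mm, stick 9 mm down from this underside.
- port_center (a point): Point on the sight port's nominal axis at the height of the brass ring's flat top, 48 mm above the bench; does not move. z up, x towards one of the two lugs of the dark steel foot (radius 68 mm, lugs out to 98 mm). Ring: outer radius 46 mm, inner 24 mm, 12 mm thick, with two through holes of 10.5 mm diameter (1 mm chamfer) 35 mm either side of its centre, clear to at least 15 mm deep.
- port_rim (a point): Same axis, same axes, 4 mm lower: the rim height of the dark steel cell (radius 60 mm) that holds the ring. The cell is not measured: it sits up to 0.7 mm off this axis in x and in y, and turned by an unknown angle U within 0.25 rad either way. From above, the line through the holes is this x axis turned counter-clockwise by U minus the ring reading: feel for the holes. Amber glass 6 mm below the ring's top.
- ring (a joint): Turn of the brass ring in its cell, rad, growing clockwise seen from above; 0 is loose, 0.70 is firmly against the rigid stop (fully tightened). It starts between 0 and 0.25. It turns with a dry friction of about 0.25 N m and stays where it is left. Contact forces of the spanner on the ring above 80 N would break the glass; a touch at 15 mm/s or less stays below that, but forcing the ring past its stop does not.
- stand_top (a point): Centre of the flat top of the wooden stand, 30 mm above the bench; axes: z up, x along the stand's length. The stand is a fixed block 120 mm (x) by 56 mm (y) with two square pin holes, 13 mm wide and 16 mm deep, at x = +35 and -35 mm. The spanner stands in it with its bar's underside flat on this top, so that the handle centre is 44 mm above this point.
- jacks: Bystander: dark steel glassblower's jacks (long tweezers), 220 mm long, lying flat, 30 mm wide at most, 8 mm high; origin at the underside near the middle, x along them.
- vase: Bystander: white glass vase, 88 mm diameter, 115 mm tall; origin at the centre of its underside.
- jar_violet: Bystander: violet colour jar, 52 mm diameter, 75 mm tall; origin at the centre of its underside.
- jar_red: Bystander: red colour jar, 52 mm diameter, 75 mm tall; origin at the centre of its underside.
- paddle: Bystander: wooden paddle lying flat, blade 130 by 80 mm at +x, handle 140 mm to -x, about 20 mm high; origin at the underside where the blade meets the handle.
- spare_ring: Bystander: plain spare brass ring without holes, 92 mm outer diameter, 12 mm high; origin at the centre of its underside.
- spare_glass: Bystander: amber glass disc, 60 mm diameter, 8 mm thick; origin at the centre of its underside.
- cork_block: Bystander: cork block 90 by 60 by 40 mm; origin at the centre of its underside.
Mind the look-alikes: they are no part of the job. What is shaped like the part that bears spanner_grip but green or purple is not meant.

How it is judged:
On the way, in this order (a step that is already met when the one before it is completed fails the run):
1. both pins of the spanner are fully down in the ring's holes, before the ring is tight (horizontal distance between spanner_grip and port_center below 0.006 m and z of spanner_grip in the frame of port_center below 0.0465 m and angle between spanner_grip's own z axis and vertical below 0.08 rad and value of joint ring below 0.65 rad), for 0.1 s.
2. with the pins still down in the holes, the ring is turned up against its stop (horizontal distance between spanner_grip and port_center below 0.006 m and z of spanner_grip in the frame of port_center below 0.0465 m and angle between spanner_grip's own z axis and vertical below 0.08 rad and value of joint ring above 0.675 rad), for 0.2 s.
At the end, for the whole second after the job is handed in: The ring reads more than 0.66 rad (stop at 0.70); the spanner stands released and at rest in its stand, pins down in the stand's holes: handle centre within 10 mm of the stand's centre seen from above and less than 47 mm above its top, upright within 0.1 rad (value of joint ring above 0.66 rad and horizontal distance between spanner_grip and stand_top below 0.01 m and z of spanner_grip in the frame of stand_top below 0.047 m and angle between spanner_grip's own z axis and vertical below 0.1 rad and linear speed of spanner below 0.02 m/s); the robot touches nothing.
It fails at once if the spanner bears on the ring with more than 80 N (contact force between spanner and ring above 80 N).
It fails at once if the robot itself touches the ring (contact force between any of the fingers, the arm and ring above 1 N).
It fails at once if a bystander is moved by more than 20 mm (distance of any of jacks, vase, jar_violet, jar_red, paddle, spare_ring, spare_glass, cork_block from where it was at the start of the episode above 0.02 m).
It also fails if it takes over 72 s, if anything falls off the work surface, if the arm or the gripper's body presses on something with over 40 N, if the wrist force passes 120 N, or if a joint passes its speed limit or range.

## Working session

There is one attempt and no reset: what is moved stays moved. The work goes in short steps, Python scripts to look and compute and a tool call to move; the robot and the scene stay as the last step left them, time stands still between calls to the robot, and variables do not carry over. Pictures are saved under pics/ and viewed, and the job is handed in when it is done.

Besides the shell and the picture viewer there is one more tool, called after "Emit:" in YAML: its name, and indented under it one key for each argument. send_rows: Moves the arm, as the interface text tells. Its arguments: {"type":"object","properties":{"xyz":{"type":"array"},"rotation":{"type":"array"},"grip":{"type":"array"},"grip_force":{"type":"number"}},"required":["xyz","rotation","grip"]}

```bash
mkdir -p pics; cat > h.py <<'E'
import numpy as np,cv2
from bench import state,viewer,job,arm
from scipy.spatial.transform import Rotation as R
def snap(n,f):
    s=state();im,d=viewer.get_image(n);cv2.imwrite('pics/'+f+'.png',im[:,:,::-1]);np.savez('pics/'+f+'.npz',im=im,d=d,p=s['eef_pos'],r=s['ee_rot']);return s,im,d
def camT(n,f=None):
    c=viewer.get_calibration(n)
    if n!='wrist': return np.array(c['mtx']),np.array(c['T'])
    z=np.load('pics/'+f+'.npz');T=np.eye(4);T[:3,:3]=R.from_quat(z['r']).as_matrix();T[:3,3]=z['p']
    return np.array(c['mtx']),T@np.array(c['hand_eye'])
def plane(K,T,u,v,zz):
    r=T[:3,:3]@np.linalg.solve(K,[u,v,1.]);o=T[:3,3];return o+r*(zz-o[2])/r[2]
def dpt(K,T,u,v,d):
    return T[:3,:3]@(np.linalg.solve(K,[u,v,1.])*d)+T[:3,3]
def proj(K,T,P):
    q=T[:3,:3].T@(np.array(P)-T[:3,3]);q=K@q;return q[:2]/q[2]
E
python3 - <<'E'
from h import *
for n in ['scene','side','wrist']: snap(n,n+'0')
s=state();print({k:np.round(v,3) for k,v in s.items()})
print(arm.pinch_z)
for n in ['scene','side']:print(np.round(camT(n)[1],3),camT(n)[0])
E
```

```text
{'time': np.float64(0.15), 'qpos': array([-0.941,  0.359,  0.011, -0.   , -1.224, -0.288]), 'dq': array([ 0.001, -0.001,  0.002,  0.   , -0.001,  0.   ]), 'joint_torque': array([-1.0000e-03, -5.8388e+01,  2.9365e+01,  6.9410e+00, -4.0000e-03,
       -0.0000e+00]), 'eef_pos': array([ 0.226, -0.636,  0.231]), 'ee_rot': array([-0.12 ,  0.697,  0.121,  0.697]), 'contact_force': array([ 0.533, -1.138,  0.202]), 'ft_torque': array([-0.024, -0.044, -0.052]), 'width': np.float64(0.085)}
0.0187
[[ 0.486  0.571 -0.661  1.458]
 [ 0.874 -0.322  0.365 -0.511]
 [-0.005 -0.755 -0.656  0.964]
 [ 0.     0.     0.     1.   ]] [[452.70572908   0.         274.72762159]
 [  0.         452.70572908 210.6958683 ]
 [  0.           0.           1.        ]]
[[-0.896 -0.273  0.35   0.116]
 [-0.444  0.52  -0.73   0.933]
 [ 0.017 -0.809 -0.587  0.842]
 [ 0.     0.     0.     1.   ]] [[506.96987551   0.         275.59976061]
 [  0.         506.96987551 212.10975127]
 [  0.           0.           1.        ]]
```

View pics/scene0.png

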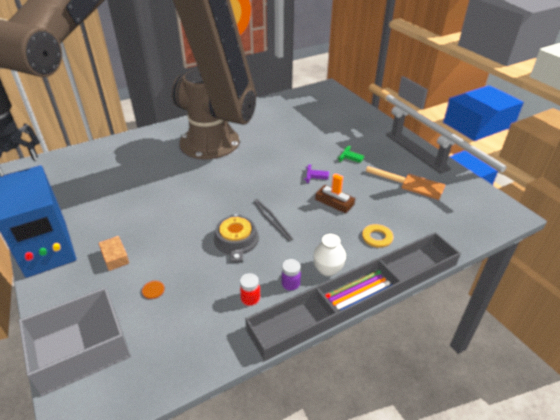

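View pics/side0.png

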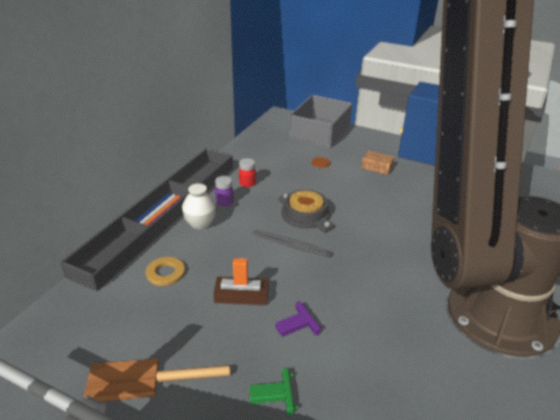

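View pics/wrist0.png

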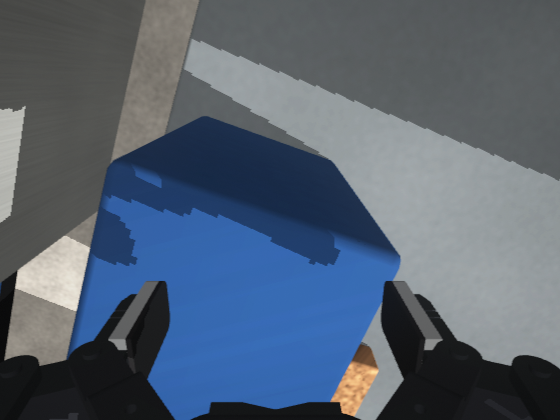

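The orange spanner stands in its stand at scene (338,184) and side (240,270). The look-alikes are purple, at scene (316,173), and green, at scene (351,155), both lying on the bench. The orange upright one fits. I'll confirm it in a crop and measure.

```bash
python3 - <<'E'
from h import *
out=[]
for n,b in [('scene',(300,160,370,220)),('side',(200,245,285,315))]:
    z=np.load(f'pics/{n}0.npz');im=z['im'];d=z['d'];K,T=camT(n)
    x0,y0,x1,y1=b
    out.append(cv2.resize(im[y0:y1,x0:x1,::-1],(390,390),interpolation=cv2.INTER_CUBIC))
    def rep(name,m,box=None):
        m=m.copy()
        if box: mm=np.zeros_like(m);mm[box[1]:box[3],box[0]:box[2]]=1;m&=mm
        v,u=np.nonzero(m); 
        if len(u)==0: print(n,name,'none');return
        P=np.array([dpt(K,T,a,c,d[c,a]) for a,c in zip(u,v) if d[c,a]>0])
        print(n,name,len(u),'px',u.mean().round(1),v.mean().round(1),'med',np.median(P,0).round(4),'lo',np.percentile(P,3,0).round(3),'hi',np.percentile(P,97,0).round(3))
    h=cv2.cvtColor(im,cv2.COLOR_RGB2HSV);H,S,V=[h[...,i].astype(int) for i in range(3)]
    rep('handle',(H<14)&(S>200)&(V>150),b)
    g={'scene':(200,200,275,270),'side':(270,180,340,240)}[n]
    rep('amber',(H>=8)&(H<30)&(S>150)&(V>80),g)
    rep('whitebar',(S<60)&(V>170),b)
    rep('wood',(H<20)&(S>80)&(V<110),b)
cv2.imwrite('pics/crop0.png',np.hstack(out))
E
```

```text
scene handle 12 px 334.6 187.7 med [0.544  0.2087 0.0606] lo [0.538 0.206 0.049] hi [0.56  0.225 0.084]
scene amber 560 px 235.0 228.5 med [ 0.5456 -0.1423  0.0473] lo [ 0.504 -0.183  0.04 ] hi [ 0.586 -0.103  0.052]
scene whitebar 960 px 327.6 187.5 med [0.4598 0.2527 0.0008] lo [ 0.302  0.097 -0.003] hi [0.642 0.341 0.042]
scene wood 317 px 332.2 201.6 med [0.5607 0.196  0.022 ] lo [0.508 0.171 0.004] hi [0.608 0.24  0.033]
side handle 1 px 236.0 279.0 med [0.546  0.2313 0.0634] lo [0.546 0.231 0.063] hi [0.546 0.231 0.063]
side amber 253 px 305.6 200.9 med [ 0.5417 -0.1439  0.0463] lo [ 0.506 -0.169  0.04 ] hi [ 0.571 -0.104  0.051]
side whitebar 144 px 238.8 285.5 med [0.5445 0.2295 0.0416] lo [0.504 0.209 0.037] hi [0.577 0.243 0.046]
side wood 815 px 241.1 294.6 med [0.5292 0.2365 0.0282] lo [0.482 0.182 0.005] hi [0.595 0.263 0.033]
```

View pics/crop0.png

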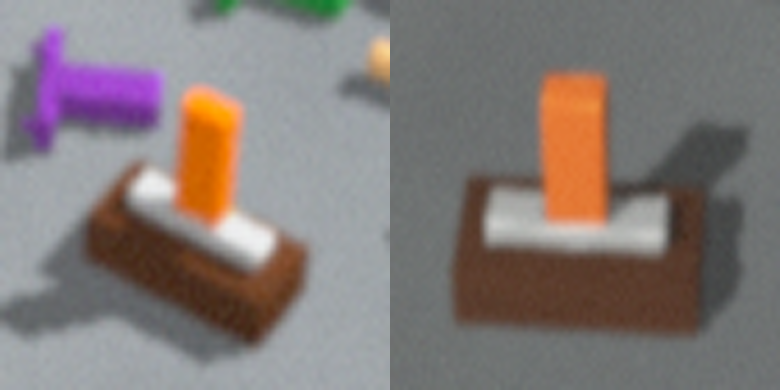

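The crop confirms it: the orange upright spanner, steel bar down, in the wooden stand. I'll go over the port first, then the stand, with wrist views at each.

Emit:
send_rows:
  xyz:
    - [0,0,4]
    - [1,2,8]
    - [4,6,11]
    - [7,10,13]
    - [10,14,13]
  rotation:
    - [0,0,0]
    - [0,0,0]
    - [0,0,0]
    - [0,0,0]
    - [0,0,0]
  grip: [8.5,8.5,8.5,8.5,8.5]

```text
time: 0.65
eef_pos: [0.3203, -0.5046, 0.3631]
ee_rot: [-0.121, 0.696, 0.119, 0.698]
contact_force: [1.1, -0.7, 1.3]
width: 0.085
```

```bash
python3 - <<'E'
from h import *
c=viewer.get_calibration('wrist');print(np.round(c['hand_eye'],3),c['mtx'])
r=R.from_quat(state()['ee_rot']).as_matrix();print(r.round(3))
E
```

```text
[[ 0.001 -0.323  0.946 -0.142]
 [ 1.    -0.    -0.001  0.   ]
 [ 0.     0.946  0.323 -0.083]
 [ 0.     0.     0.     1.   ]] [[374.08727541   0.         274.96481462]
 [  0.         374.08727541 207.40265425]
 [  0.           0.           1.        ]]
[[ 0.002 -0.334  0.943]
 [-0.003  0.943  0.334]
 [-1.    -0.004  0.001]]
```

Emit:
send_rows:
  xyz:
    - [2.2,4,-1]
    - [4.4,8,-2]
    - [6.6,12,-3]
    - [8.8,16,-4]
    - [11,20,-5]
  rotation:
    - [0,0,0]
    - [0,0,0]
    - [0,0,0]
    - [0,0,0]
    - [0,0,0]
  grip: [8.5,8.5,8.5,8.5,8.5]

```text
time: 1.15
eef_pos: [0.4298, -0.3031, 0.3101]
ee_rot: [-0.12, 0.697, 0.12, 0.697]
contact_force: [1.4, -0.5, -0.3]
width: 0.0849
```

Emit:
send_rows:
  xyz:
    - [2.2,4,-1]
    - [4.4,8,-2]
    - [6.6,12,-2]
    - [7,14,-2]
    - [7,14,-2]
  rotation:
    - [0,0,0]
    - [0,0,0]
    - [0,0,0]
    - [0,0,0]
    - [0,0,0]
  grip: [8.5,8.5,8.5,8.5,8.5]

```text
time: 1.65
eef_pos: [0.5001, -0.1625, 0.29]
ee_rot: [-0.121, 0.697, 0.122, 0.696]
contact_force: [-0.6, -0.1, 0.6]
width: 0.0846
```

```bash
python3 - <<'E'
from h import *
s,im,d=snap('wrist','w1');print(s['eef_pos'],s['time'],s['dq'].round(3))
E
```

```text
[ 0.50009186 -0.16253093  0.29004232] 1.65 [-0.051 -0.004  0.     0.007 -0.005  0.046]
```

View pics/w1.png

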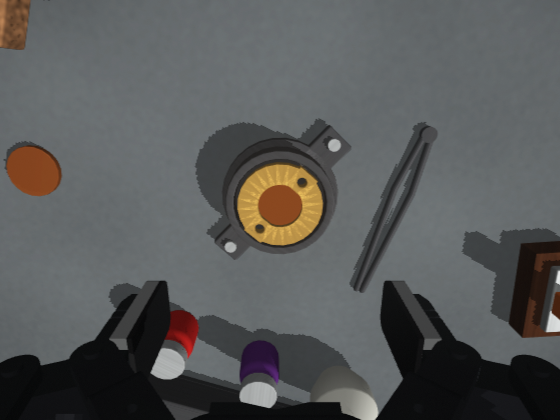

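The wrist view shows the port's ring centred near (280,205), its holes at (303,183) and (260,229), and lug bolts at (335,146) and (231,247). The jacks are to the right, at (395,210).

```bash
cat > port.py <<'E'
from h import *
import sys
def port(f,box=None,show=False):
    z=np.load(f'pics/{f}.npz');im=z['im'];K,T=camT('wrist',f)
    h=cv2.cvtColor(im,cv2.COLOR_RGB2HSV);H,S,V=[h[...,i].astype(int) for i in range(3)]
    m=((H>=14)&(H<32)&(S>90)&(V>110)).astype(np.uint8)
    if box: mm=np.zeros_like(m);mm[box[1]:box[3],box[0]:box[2]]=1;m&=mm
    n,l,st,ce=cv2.connectedComponentsWithStats(m);i=1+np.argmax(st[1:,4]);m=(l==i).astype(np.uint8)
    cs,hi=cv2.findContours(m,cv2.RETR_CCOMP,cv2.CHAIN_APPROX_NONE)
    o=max(cs,key=cv2.contourArea);hull=cv2.convexHull(o)
    P=np.array([plane(K,T,*p[0],.048)[:2] for p in hull]);A=np.c_[2*P,np.ones(len(P))]
    q=np.linalg.lstsq(A,(P**2).sum(1),rcond=None)[0];print('outer',q[:2].round(4),'r',np.sqrt(q[2]+q[0]**2+q[1]**2).round(4))
    c=q[:2]
    for k in cs:
        a=cv2.contourArea(k)
        if k is o or a<25: continue
        M=cv2.moments(k);u,v=M['m10']/M['m00'],M['m01']/M['m00'];p=plane(K,T,u,v,.048)
        print('hole',a,round(u,1),round(v,1),p[:2].round(4),'r',np.hypot(*(p[:2]-c)).round(4),'ang',np.arctan2(*(p[:2]-c)[::-1]).round(4))
    return im
im=port(sys.argv[1])
E
python3 port.py w1; python3 - <<'E'
from h import *
im=cv2.imread('pics/w1.png')[110:270,190:370];cv2.imwrite('pics/w1c.png',cv2.resize(im,None,fx=4,fy=3.7,interpolation=cv2.INTER_CUBIC))
K,T=camT('wrist','w1')
d=np.load('pics/w1.npz')['d']
for u,v in [(335,146),(231,247)]: print(dpt(K,T,u,v,d[v,u]),plane(K,T,u,v,.03))
print(dpt(K,T,320,205,d[205,320]),dpt(K,T,300,165,d[165,300]))
E
```

```text
outer [ 0.5415 -0.1421] r 0.0466
hole 74.0 259.3 228.2 [ 0.5737 -0.1543] r 0.0344 ang -0.3634
hole 1448.5 279.7 205.5 [ 0.5412 -0.142 ] r 0.0003 ang 2.9738
hole 84.0 301.7 182.1 [ 0.5087 -0.129 ] r 0.0354 ang 2.7632
[ 0.46439198 -0.1044983   0.01848205] [ 0.4632043  -0.10688776  0.03      ]
[ 0.61993472 -0.17581849  0.01900777] [ 0.61466345 -0.17620517  0.03      ]
[ 0.52601153 -0.10108639  0.04755002] [ 0.49412943 -0.13580546  0.03669553]
```

View pics/w1c.png

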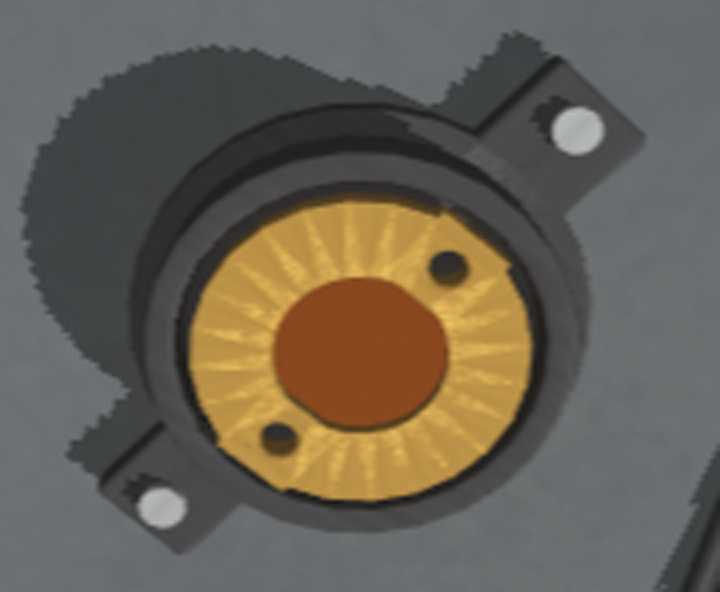

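Hole line is at about -0.37 rad, and the ring centre is near (0.541,-0.142). Next, over the stand.

Emit:
send_rows:
  xyz:
    - [0,5,0]
    - [0,10,0]
    - [0,15,0]
    - [0,20,0]
    - [0,25,0]
  rotation:
    - [0,0,0]
    - [0,0,0]
    - [0,0,0]
    - [0,0,0]
    - [0,0,0]
  grip: [8.5,8.5,8.5,8.5,8.5]

```text
time: 2.2
eef_pos: [0.4991, 0.0858, 0.2908]
ee_rot: [-0.12, 0.697, 0.12, 0.697]
contact_force: [0.9, -0.3, -0.1]
width: 0.0852
```

Emit:
send_rows:
  xyz:
    - [0,5,0]
    - [0,9,0]
    - [0,10.5,0]
    - [0,10.5,0]
    - [0,10.5,0]
  rotation:
    - [0,0,0]
    - [0,0,0]
    - [0,0,0]
    - [0,0,0]
    - [0,0,0]
  grip: [8.5,8.5,8.5,8.5,8.5]

```text
time: 2.7
eef_pos: [0.4995, 0.1891, 0.2902]
ee_rot: [-0.12, 0.697, 0.12, 0.697]
contact_force: [0.7, -0.1, -0.0]
width: 0.0849
```

```bash
python3 - <<'E'
from h import *
s,im,d=snap('wrist','w2');print(s['eef_pos'],s['time'],s['dq'].round(3))
E
```

```text
[0.49949557 0.18909151 0.29023142] 2.7 [-0.016 -0.008 -0.004  0.001  0.002 -0.001]
```

View pics/w2.png

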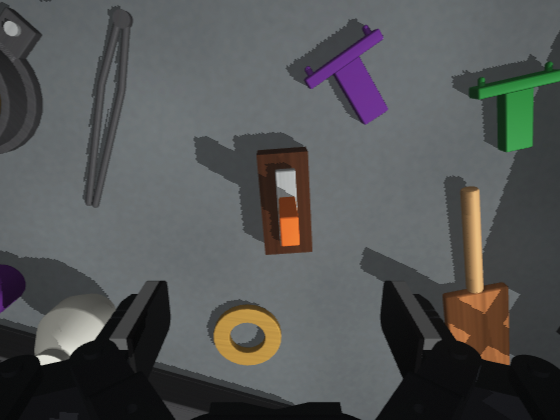

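Stand at (286,200) px with the orange handle (290,220) leaning outward by perspective; spare ring at (247,336) and paddle at lower right, both well clear.

```bash
cat > stand.py <<'E'
from h import *
import sys
f=sys.argv[1];z=np.load(f'pics/{f}.npz');im=z['im'];d=z['d'];K,T=camT('wrist',f)
h=cv2.cvtColor(im,cv2.COLOR_RGB2HSV);H,S,V=[h[...,i].astype(int) for i in range(3)]
vv,uu=np.mgrid[:420,:560];rays=np.stack([(uu-K[0,2])/K[0,0],(vv-K[1,2])/K[1,1],np.ones_like(uu)],-1)*d[...,None]
P=rays@T[:3,:3].T+T[:3,3]
near=(abs(P[...,0]-.545)<.1)&(abs(P[...,1]-.228)<.1)
def rect(name,m,zz):
    c=max(cv2.findContours(m.astype(np.uint8),cv2.RETR_EXTERNAL,cv2.CHAIN_APPROX_NONE)[0],key=cv2.contourArea)
    Q=np.array([plane(K,T,*p[0],zz)[:2] for p in c]).astype(np.float32)
    (cx,cy),(w,hh),a=cv2.minAreaRect(Q*1000)
    if w<hh: a+=90
    print(name,len(Q),'c',round(cx,1),round(cy,1),'size',round(w,1),round(hh,1),'long axis deg',round(a,2))
for name,lo,hi,zz in [('stand',.024,.055,.03),('top',.1,.115,.107)]:
    m=near&(P[...,2]>lo)&(P[...,2]<hi);print(np.median(P[m],0) if m.any() else None);
    if m.any(): rect(name,m,zz)
rect('orangetop',near&(H<16)&(S>200)&(V>200)&(P[...,2]>.09),.107)
m=near&(S<60)&(V>150);rect('bar',m,.042)
E
python3 stand.py w2
python3 - <<'E'
import cv2
im=cv2.imread('pics/w2.png')[130:270,230:350];cv2.imwrite('pics/w2c.png',cv2.resize(im,None,fx=4,fy=4,interpolation=cv2.INTER_NEAREST))
E
```

```text
[0.52914918 0.21047955 0.0298487 ]
stand 297 c 543.5 216.4 size 121.1 55.9 long axis deg 23.74
[0.54225195 0.21807935 0.1064247 ]
top 92 c 542.2 217.9 size 31.5 17.8 long axis deg 20.69
orangetop 5 c 535.2 208.3 size 2.0 0.9 long axis deg 19.85
bar 82 c 519.5 209.0 size 33.1 19.5 long axis deg 24.78
```

View pics/w2c.png

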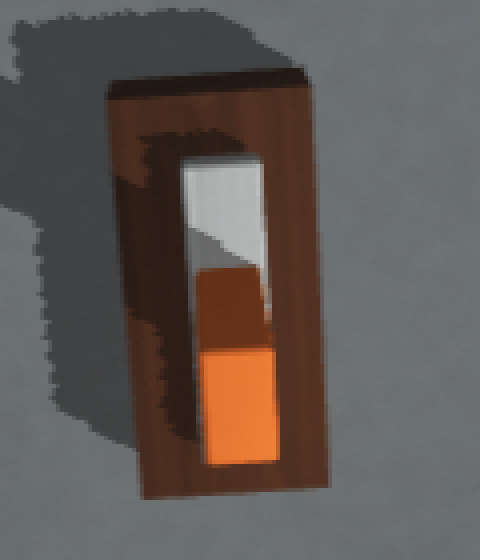

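Handle top centre is (0.542,0.218) and the bar axis is at about 23°. Tool z is at 19.5°, so I'll yaw +0.06 and descend astride the handle.

Emit:
send_rows:
  xyz:
    - [2,1.4,-4]
    - [4.27,2.88,-8]
    - [4.27,2.88,-12]
    - [4.27,2.88,-16]
    - [4.27,2.88,-19]
  rotation:
    - [0,0,0.03]
    - [0,0,0.06]
    - [0,0,0.06]
    - [0,0,0.06]
    - [0,0,0.06]
  grip: [8.5,8.5,8.5,8.5,8.5]

```text
time: 3.25
eef_pos: [0.5417, 0.2165, 0.0981]
ee_rot: [-0.141, 0.694, 0.14, 0.692]
contact_force: [-0.2, 0.0, 0.2]
width: 0.0851
```

Emit:
send_rows:
  xyz:
    - [0,0,-2]
    - [0,0,-4]
    - [0,0,-4.2]
    - [0,0,-4.2]
    - [0,0,-4.2]
  rotation:
    - [0,0,0]
    - [0,0,0]
    - [0,0,0]
    - [0,0,0]
    - [0,0,0]
  grip: [8.5,8.5,5,4,3]

```text
time: 3.75
eef_pos: [0.543, 0.2186, 0.0597]
ee_rot: [-0.141, 0.692, 0.141, 0.694]
contact_force: [0.6, 0.3, 0.2]
width: 0.0436
```

```bash
python3 - <<'E'
from h import *
s,im,d=snap('wrist','w3');print(s['eef_pos'],s['ee_rot'],s['time'],s['width'],s['contact_force'])
print(s['qpos'])
E
```

```text
[0.54303241 0.21863657 0.05974912] [-0.1406892   0.69234202  0.14110318  0.69351206] 3.75 0.04360696174216252 [0.5815384  0.2611026  0.23421583]
[ 7.16779176e-01  3.77544946e-01 -3.99428416e-01  4.31999405e-04
 -7.92094953e-01 -1.88667857e+00]
```

View pics/w3.png

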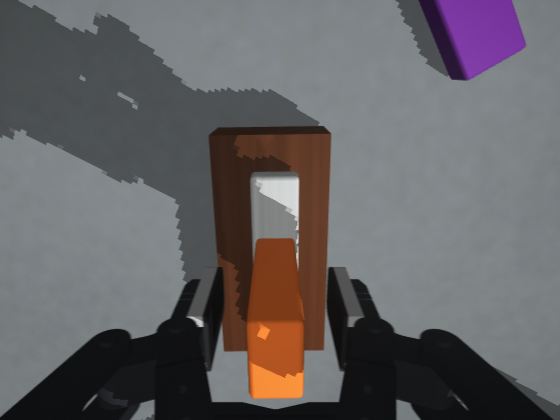

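The handle is centred between the pads and the bar lines up with the image column (275). Closing.

Emit:
send_rows:
  xyz:
    - [0,0,0]
    - [0,0,0]
    - [0,0,0]
    - [0,0,0]
    - [0,0,0]
  rotation:
    - [0,0,0]
    - [0,0,0]
    - [0,0,0]
    - [0,0,0]
    - [0,0,0]
  grip: [1.0,1.0,1.0,1.0,1.0]
  grip_force: 60

```text
time: 4.3
eef_pos: [0.5428, 0.2191, 0.0597]
ee_rot: [-0.141, 0.692, 0.141, 0.693]
contact_force: [-0.9, -2.0, 7.2]
width: 0.0177
```

```bash
python3 - <<'E'
from h import *
s=state()
for k in ['eef_pos','ee_rot','contact_force','ft_torque','width','time']:print(k,np.round(s[k],4))
E
```

```text
eef_pos [0.5428 0.2191 0.0597]
ee_rot [-0.1411  0.6922  0.1414  0.6935]
contact_force [-0.9319 -1.9774  7.2324]
ft_torque [-0.5135  0.2857 -0.1082]
width 0.0177
time 4.3
```

Gripped (17.7 mm). Lifting.

Emit:
send_rows:
  xyz:
    - [0,0,0.5]
    - [0,0,2]
    - [0,0,5]
    - [0,0,8]
    - [0,0,10]
  rotation:
    - [0,0,0]
    - [0,0,0]
    - [0,0,0]
    - [0,0,0]
    - [0,0,0]
  grip: [1.0,1.0,1.0,1.0,1.0]

```text
time: 4.8
eef_pos: [0.5422, 0.2191, 0.1604]
ee_rot: [-0.141, 0.692, 0.141, 0.693]
contact_force: [0.7, 0.2, -3.4]
width: 0.0172
```

Emit:
send_rows:
  xyz:
    - [0,-2,3]
    - [0,-5,7]
    - [0,-7,7]
    - [0,-7,7]
    - [0,-7,7]
  rotation:
    - [0,0,0]
    - [0,0,0]
    - [0,0,0]
    - [0,0,0]
    - [0,0,0]
  grip: [1.0,1.0,1.0,1.0,1.0]

```text
time: 5.3
eef_pos: [0.5415, 0.1485, 0.2281]
ee_rot: [-0.141, 0.693, 0.141, 0.693]
contact_force: [-0.1, 0.7, -3.3]
width: 0.0175
```

```bash
python3 - <<'E'
from h import *
s,im,d=snap('wrist','w4');
for k in ['eef_pos','ee_rot','contact_force','ft_torque','width','time']:print(k,np.round(s[k],4))
E
```

```text
eef_pos [0.5415 0.1485 0.2281]
ee_rot [-0.1406  0.6933  0.1409  0.6926]
contact_force [-0.1264  0.7473 -3.2659]
ft_torque [ 0.0358 -0.0256  0.0224]
width 0.0175
time 5.3
```

View pics/w4.png

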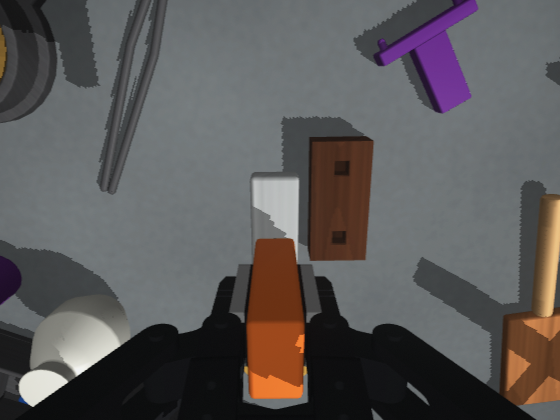

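The spanner hangs straight in the grip, and the stand's holes show at (342,168) and (339,237). I'll compute the stand pose and the bar-end offset in the tool frame from this picture.

```bash
python3 - <<'E'
from h import *
f='w4';z=np.load(f'pics/{f}.npz');im=z['im'];K,T=camT('wrist',f);H=np.array(viewer.get_calibration('wrist')['hand_eye'])
g=cv2.cvtColor(im,cv2.COLOR_RGB2GRAY).astype(float)
cen=[]
for b in [(328,155,357,182),(326,225,353,250)]:
    c=im[b[1]:b[3],b[0]:b[2]].astype(int).sum(2);m=(c<0.55*np.median(c)).astype(np.uint8)
    n,l,st,ce=cv2.connectedComponentsWithStats(m);i=1+np.argmax(st[1:,4]);u,v=ce[i]+[b[0],b[1]];p=plane(K,T,u,v,.03);cen.append(p);print(u,v,st[i],p.round(4))
cen=np.array(cen);dd=cen[1]-cen[0];print('mid',cen.mean(0),'len',np.hypot(*dd[:2]),'ang',np.degrees(np.arctan2(dd[1],dd[0])))
# bar far end
col=g[150:200,262:290].mean(1);print(col.round(0))
for v in (172,176,180):
    r=H[:3,:3]@np.linalg.solve(K,[275,v,1.]);o=H[:3,3];print(v,o+r*(.0177-o[0])/r[0])
row=g[200:235,:]
print('row200',g[190,245:305].round(0))
for v in (190,):
  for u in (250.5,299.5):
    r=H[:3,:3]@np.linalg.solve(K,[u,v,1.]);o=H[:3,3];print(u,o+r*(.0177-o[0])/r[0])
d=z['d'];print('depth bar',d[190,275],(H[:3,:3]@(np.linalg.solve(K,[275,190,1.])*d[190,275])+H[:3,3]))
E
```

```text
343.5061728395062 169.49382716049382 [ 7  6 14 14 81] [0.5124 0.2056 0.03  ]
339.34567901234567 238.49382716049382 [ 7  6 12 12 81] [0.5766 0.2328 0.03  ]
mid [0.54451545 0.21920711 0.03      ] len 0.06969092706897316 ang 22.93681691501439
[105. 106. 107. 109. 109. 107. 107. 107. 106. 108. 109. 109. 107. 107.
 107. 105. 108. 108. 109. 107. 107. 103.  76.  78.  79.  81.  92. 116.
 137. 153. 170. 186. 187. 187. 187. 187. 187. 187. 187. 187. 187. 187.
 187. 187. 187. 187. 187. 187. 187. 187.]
172 [ 0.0177      0.0002949  -0.04501331]
176 [ 0.0177      0.00029435 -0.0432149 ]
180 [ 0.0177      0.00029379 -0.04140368]
row200 [120. 119. 118. 120. 110.  95. 104. 133. 163. 185. 192. 190. 188. 186.
 183. 181. 178. 178. 181. 184. 186. 186. 185. 185. 184. 186. 186. 186.
 188. 188. 189. 188. 188. 187. 186. 186. 187. 188. 188. 189. 190. 190.
 190. 189. 188. 189. 189. 189. 190. 190. 192. 194. 195. 155.  88.  72.
  73.  72.  72.  72.]
250.5 [ 0.0177     -0.01060533 -0.03682034]
299.5 [ 0.0177      0.01118911 -0.03681716]
depth bar 0.16685605 [ 0.01814981  0.00029208 -0.03668831]
```

Measured: the spanner centre is at tool z ≈ +2 mm, y ≈ 0, and the stand centre at (0.5445,0.2192), 22.9°. I'll carry it to the port, yaw to the hole line, and look from an offset position.

Emit:
send_rows:
  xyz:
    - [1,-4.5,0]
    - [2,-9,0]
    - [3,-13.5,0]
    - [4,-18,0]
    - [5,-22.5,-1]
  rotation:
    - [0,0,-0.12]
    - [0,0,-0.24]
    - [0,0,-0.36]
    - [0,0,-0.48]
    - [0,0,-0.6]
  grip: [1.0,1.0,1.0,1.0,1.0]

```text
time: 5.85
eef_pos: [0.5932, -0.0769, 0.2187]
ee_rot: [0.071, 0.703, -0.071, 0.704]
contact_force: [1.4, 1.0, -3.8]
width: 0.0171
```

Emit:
send_rows:
  xyz:
    - [0.8,-4.5,-1]
    - [1.5,-9,-2]
    - [1.5,-9,-2]
    - [1.5,-9,-2]
    - [1.5,-9,-2]
  rotation:
    - [0,0,-0.12]
    - [0,0,-0.17]
    - [0,0,-0.17]
    - [0,0,-0.17]
    - [0,0,-0.17]
  grip: [1.0,1.0,1.0,1.0,1.0]

```text
time: 6.35
eef_pos: [0.6072, -0.1652, 0.1977]
ee_rot: [0.129, 0.696, -0.129, 0.695]
contact_force: [-0.1, -0.1, -3.4]
width: 0.0176
```

```bash
python3 - <<'E'
from h import *
s,im,d=snap('wrist','w5');
for k in ['eef_pos','ee_rot','contact_force','ft_torque','width','time','qpos']:print(k,np.round(s[k],4))
print(R.from_quat(s['ee_rot']).as_matrix().round(4))
E
python3 port.py w5
```

```text
eef_pos [ 0.6072 -0.1652  0.1977]
ee_rot [ 0.1291  0.6956 -0.1291  0.6948]
contact_force [-0.1409 -0.1483 -3.4434]
ft_torque [ 0.0202 -0.0631 -0.0139]
width 0.0176
time 6.35
qpos [ 4.3900e-02  3.0750e-01 -1.4110e-01 -3.0000e-04 -1.1233e+00 -1.9818e+00]
[[-1.100e-03  3.590e-01  9.333e-01]
 [ 2.000e-04  9.333e-01 -3.590e-01]
 [-1.000e+00 -2.000e-04 -1.100e-03]]
outer [ 0.5417 -0.1416] r 0.0465
hole 149.0 273.3 145.1 [ 0.5739 -0.1537] r 0.0343 ang -0.3587
hole 3248.0 273.0 98.5 [ 0.5412 -0.1413] r 0.0007 ang 2.6287
hole 201.5 273.4 48.9 [ 0.5092 -0.1286] r 0.035 ang 2.7606
```

View pics/w5.png

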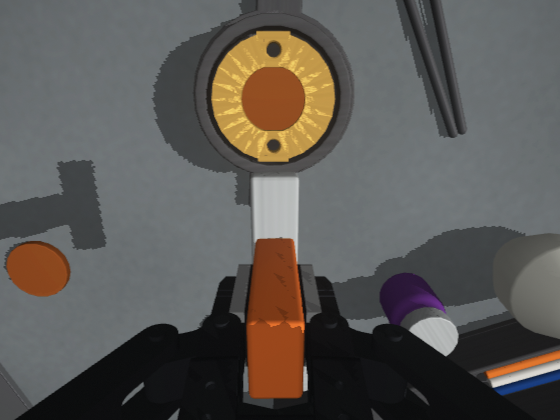

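The ring and both holes, (273,49) and (273,145), line up with the bar's column (275). The second view agrees with the first within 0.5 mm. Moving over the port.

Emit:
send_rows:
  xyz:
    - [-3.4,1.2,0]
    - [-6.77,2.45,-2]
    - [-6.77,2.45,-5]
    - [-6.77,2.45,-8.5]
    - [-6.77,2.45,-9.3]
  rotation:
    - [0,0,0]
    - [0,0,0]
    - [0,0,0]
    - [0,0,0]
    - [0,0,0]
  grip: [1.0,1.0,1.0,1.0,1.0]

```text
time: 6.9
eef_pos: [0.5372, -0.1401, 0.1029]
ee_rot: [0.129, 0.697, -0.129, 0.694]
contact_force: [-0.9, 1.0, -3.8]
width: 0.0176
```

Emit:
send_rows:
  xyz:
    - [0,0,-0.15]
    - [0,0,-0.3]
    - [0,0,-0.45]
    - [0,0,-0.6]
    - [0,0,-0.75]
  rotation:
    - [0,0,0]
    - [0,0,0]
    - [0,0,0]
    - [0,0,0]
    - [0,0,0]
  grip: [1.0,1.0,1.0,1.0,1.0]

```text
time: 7.4
eef_pos: [0.5399, -0.1417, 0.0985]
ee_rot: [0.13, 0.695, -0.129, 0.696]
contact_force: [-0.4, 0.2, -3.6]
width: 0.0175
```

Emit:
send_rows:
  xyz:
    - [0,0,-0.15]
    - [0,0,-0.3]
    - [0,0,-0.45]
    - [0,0,-0.6]
    - [0,0,-0.6]
  rotation:
    - [0,0,0]
    - [0,0,0]
    - [0,0,0]
    - [0,0,0]
    - [0,0,0]
  grip: [1.0,1.0,1.0,1.0,1.0]

```text
time: 7.9
eef_pos: [0.5393, -0.1417, 0.0916]
ee_rot: [0.129, 0.695, -0.13, 0.695]
contact_force: [0.4, -0.6, -3.5]
width: 0.0171
```

```bash
cat > st.py <<'E'
from h import *
s=state()
for k in ['eef_pos','contact_force','ft_torque','width','time','qpos']:print(k,np.round(s[k],4))
m=R.from_quat(s['ee_rot']).as_matrix();print('yaw',np.arctan2(m[1,2],m[0,2]).round(4),'tilt',m[:2,0].round(4))
E
python3 st.py
```

```text
eef_pos [ 0.5393 -0.1417  0.0916]
contact_force [ 0.3511 -0.6041 -3.5406]
ft_torque [0.0175 0.0003 0.0383]
width 0.0171
time 7.9
qpos [ 0.0943  0.3    -0.4283 -0.     -0.843  -2.0333]
yaw -0.3683 tilt [-0.0005 -0.    ]
```

Emit:
send_rows:
  xyz:
    - [0,0,-0.1]
    - [0,0,-0.2]
    - [0,0,-0.3]
    - [0,0,-0.4]
    - [0,0,-0.5]
  rotation:
    - [0,0,0]
    - [0,0,0]
    - [0,0,0]
    - [0,0,0]
    - [0,0,0]
  grip: [1.0,1.0,1.0,1.0,1.0]

```text
time: 8.4
eef_pos: [0.5395, -0.1416, 0.0868]
ee_rot: [0.129, 0.695, -0.129, 0.695]
contact_force: [-0.4, -0.1, -2.4]
width: 0.0173
```

Emit:
send_rows:
  xyz:
    - [0,0,-0.1]
    - [0,0,-0.2]
    - [0,0,-0.25]
  rotation:
    - [0,0,0]
    - [0,0,0]
    - [0,0,0]
  grip: [1.0,1.0,1.0]

```text
time: 8.7
eef_pos: [0.5394, -0.1416, 0.0843]
ee_rot: [0.129, 0.695, -0.129, 0.695]
contact_force: [-0.3, 0.1, -3.8]
width: 0.0173
```

```bash
python3 st.py
```

```text
eef_pos [ 0.5394 -0.1416  0.0843]
contact_force [-0.281   0.1    -3.7614]
ft_torque [ 0.0171 -0.0238 -0.0293]
width 0.0173
time 8.7
qpos [ 0.0943  0.309  -0.436  -0.     -0.826  -2.0332]
yaw -0.3682 tilt [-0.0001  0.    ]
```

The pin tips are about 2.4 mm below the ring top with no load, so they are entering. Continuing gently.

Emit:
send_rows:
  xyz:
    - [0,0,-0.1]
    - [0,0,-0.2]
    - [0,0,-0.3]
    - [0,0,-0.4]
  rotation:
    - [0,0,0]
    - [0,0,0]
    - [0,0,0]
    - [0,0,0]
  grip: [1.0,1.0,1.0,1.0]

```text
time: 9.1
eef_pos: [0.5395, -0.1417, 0.0804]
ee_rot: [0.129, 0.695, -0.129, 0.695]
contact_force: [-0.6, 0.3, -3.1]
width: 0.0174
```

Emit:
send_rows:
  xyz:
    - [0,0,-0.07]
    - [0,0,-0.14]
    - [0,0,-0.2]
  rotation:
    - [0,0,0]
    - [0,0,0]
    - [0,0,0]
  grip: [1.0,1.0,1.0]

```text
time: 9.4
eef_pos: [0.5395, -0.1416, 0.0784]
ee_rot: [0.129, 0.695, -0.129, 0.695]
contact_force: [-0.4, -0.3, -2.3]
width: 0.0172
```

```bash
python3 st.py
```

```text
eef_pos [ 0.5395 -0.1416  0.0784]
contact_force [-0.3893 -0.2692 -2.3452]
ft_torque [ 0.0094 -0.0169 -0.0348]
width 0.0172
time 9.4
qpos [ 0.0943  0.3164 -0.442  -0.     -0.8124 -2.0333]
yaw -0.3682 tilt [0.0001 0.    ]
```

Emit:
send_rows:
  xyz:
    - [0,0,-0.04]
    - [0,0,-0.07]
    - [0,0,-0.07]
  rotation:
    - [0,0,0]
    - [0,0,0]
    - [0,0,0]
  grip: [1.0,1.0,1.0]

```text
time: 9.7
eef_pos: [0.5394, -0.1417, 0.0779]
ee_rot: [0.129, 0.695, -0.129, 0.695]
contact_force: [-1.4, -0.8, -1.5]
width: 0.017
```

```bash
python3 - <<'E'
from h import *
for n in ['scene','side']:
    s,im,d=snap(n,n+'1')
a=cv2.imread('pics/scene1.png')[170:270,190:290];b=cv2.imread('pics/side1.png')[130:250,250:370]
cv2.imwrite('pics/c1.png',np.hstack([cv2.resize(a,(390,390)),cv2.resize(b,(390,390))]))
E
python3 st.py
```

```text
eef_pos [ 0.5395 -0.1417  0.0779]
contact_force [-1.3459  0.0648 -0.3345]
ft_torque [0.1613 0.3244 0.033 ]
width 0.0173
time 9.8
qpos [ 0.0943  0.317  -0.4425  0.     -0.8111 -2.0333]
yaw -0.3682 tilt [ 0.0001 -0.    ]
```

View pics/c1.png

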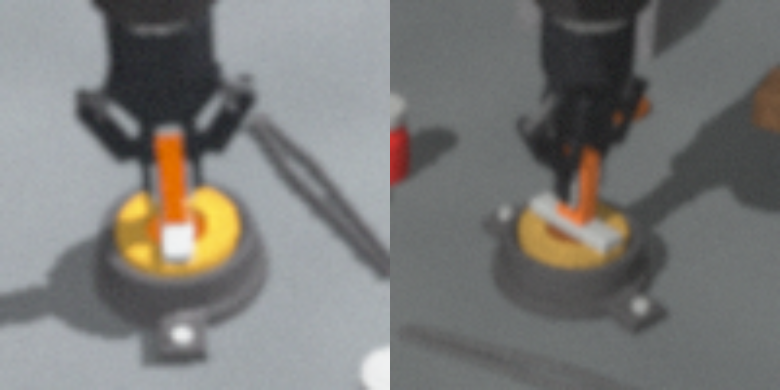

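Fully seated: the fz change shows about 3 N of bearing, and both views show the bar flat on the ring. Now I'll turn clockwise in small steps, watching the moment.

Emit:
send_rows:
  xyz:
    - [0.003,0.005,0]
    - [0.005,0.01,0]
    - [0.008,0.016,0]
    - [0.01,0.021,0]
    - [0.013,0.027,0]
  rotation:
    - [0,0,-0.03]
    - [0,0,-0.06]
    - [0,0,-0.09]
    - [0,0,-0.12]
    - [0,0,-0.15]
  grip: [1.0,1.0,1.0,1.0,1.0]

```text
time: 10.3
eef_pos: [0.5404, -0.141, 0.0779]
ee_rot: [0.182, 0.683, -0.181, 0.684]
contact_force: [0.4, 2.2, -3.3]
width: 0.0172
```

```bash
python3 st.py
```

```text
eef_pos [ 0.5404 -0.141   0.0779]
contact_force [ 0.3961  2.2424 -3.2995]
ft_torque [ 0.7355 -0.3661  0.2904]
width 0.0172
time 10.3
qpos [ 9.5200e-02  3.1740e-01 -4.4190e-01 -2.0000e-04 -8.1010e-01 -2.1846e+00]
yaw -0.5188 tilt [0.0014 0.0003]
```

The z moment is 0.29 N m, which matches the dry friction, so the ring is turning.

Emit:
send_rows:
  xyz:
    - [0.003,0.005,0]
    - [0.007,0.01,0]
    - [0.01,0.015,0]
    - [0.013,0.02,0]
    - [0.017,0.025,0]
  rotation:
    - [0,0,-0.03]
    - [0,0,-0.06]
    - [0,0,-0.09]
    - [0,0,-0.12]
    - [0,0,-0.15]
  grip: [1.0,1.0,1.0,1.0,1.0]

```text
time: 10.8
eef_pos: [0.5405, -0.1408, 0.0779]
ee_rot: [0.232, 0.668, -0.232, 0.668]
contact_force: [0.8, 2.2, -2.8]
width: 0.0171
```

```bash
python3 st.py
```

```text
eef_pos [ 0.5405 -0.1408  0.0779]
contact_force [ 0.7933  2.2032 -2.8104]
ft_torque [ 0.6859 -0.3674  0.2432]
width 0.0171
time 10.8
qpos [ 9.5600e-02  3.1750e-01 -4.4170e-01 -2.0000e-04 -8.1020e-01 -2.3351e+00]
yaw -0.6688 tilt [0.0014 0.0002]
```

Emit:
send_rows:
  xyz:
    - [0.003,0.004,0]
    - [0.007,0.008,0]
    - [0.011,0.012,0]
    - [0.015,0.016,0]
    - [0.019,0.02,0]
  rotation:
    - [0,0,-0.03]
    - [0,0,-0.06]
    - [0,0,-0.09]
    - [0,0,-0.12]
    - [0,0,-0.15]
  grip: [1.0,1.0,1.0,1.0,1.0]

```text
time: 11.3
eef_pos: [0.5408, -0.1406, 0.0779]
ee_rot: [0.282, 0.648, -0.281, 0.649]
contact_force: [0.6, 1.8, -3.0]
width: 0.0177
```

```bash
python3 st.py
```

```text
eef_pos [ 0.5408 -0.1406  0.0779]
contact_force [ 0.5513  1.788  -2.994 ]
ft_torque [ 0.5881 -0.4231  0.2776]
width 0.0177
time 11.3
qpos [ 9.5900e-02  3.1770e-01 -4.4140e-01 -1.0000e-04 -8.1020e-01 -2.4855e+00]
yaw -0.8188 tilt [0.0015 0.0002]
```

Now smaller steps, 0.02 rad per row.

Emit:
send_rows:
  xyz:
    - [0.003,0.002,0]
    - [0.006,0.005,0]
    - [0.01,0.007,0]
  rotation:
    - [0,0,-0.02]
    - [0,0,-0.04]
    - [0,0,-0.06]
  grip: [1.0,1.0,1.0]

```text
time: 11.6
eef_pos: [0.5408, -0.1406, 0.0779]
ee_rot: [0.301, 0.639, -0.301, 0.64]
contact_force: [2.9, 2.6, -3.7]
width: 0.0177
```

```bash
python3 st.py
```

```text
eef_pos [ 0.5408 -0.1406  0.0779]
contact_force [ 2.886   2.6071 -3.7152]
ft_torque [ 1.0075 -1.0359  0.2131]
width 0.0177
time 11.6
qpos [ 9.5900e-02  3.1780e-01 -4.4130e-01 -1.0000e-04 -8.1040e-01 -2.5458e+00]
yaw -0.8791 tilt [0.0014 0.0002]
```

Emit:
send_rows:
  xyz:
    - [0.003,0.002,0]
    - [0.006,0.004,0]
    - [0.009,0.006,0]
  rotation:
    - [0,0,-0.02]
    - [0,0,-0.04]
    - [0,0,-0.06]
  grip: [1.0,1.0,1.0]

```text
time: 11.9
eef_pos: [0.5408, -0.1406, 0.0779]
ee_rot: [0.32, 0.63, -0.32, 0.631]
contact_force: [4.3, 3.3, -5.0]
width: 0.0177
```

```bash
python3 st.py
```

```text
eef_pos [ 0.5408 -0.1406  0.0779]
contact_force [ 4.2862  3.2819 -4.9881]
ft_torque [ 1.4121 -1.6406  0.251 ]
width 0.0177
time 11.9
qpos [ 9.5900e-02  3.1790e-01 -4.4110e-01 -1.0000e-04 -8.1050e-01 -2.6063e+00]
yaw -0.9396 tilt [0.0012 0.0002]
```

The lateral force of about 5 N is perpendicular to the bar, so one pin is bearing more than the other. I'll shift 0.4 mm to share the load and continue.

Emit:
send_rows:
  xyz:
    - [0.02,0.015,0]
    - [0.04,0.03,0]
    - [0.043,0.032,0]
  rotation:
    - [0,0,-0.015]
    - [0,0,-0.03]
    - [0,0,-0.045]
  grip: [1.0,1.0,1.0]

```text
time: 12.2
eef_pos: [0.5409, -0.1405, 0.0779]
ee_rot: [0.334, 0.623, -0.334, 0.623]
contact_force: [3.4, 1.9, -2.7]
width: 0.0175
```

```bash
python3 st.py
```

```text
eef_pos [ 0.5409 -0.1405  0.0779]
contact_force [ 3.4149  1.8567 -2.6888]
ft_torque [ 1.017  -1.5981  0.2608]
width 0.0175
time 12.2
qpos [ 9.6300e-02  3.1830e-01 -4.4060e-01  2.0000e-04 -8.1130e-01 -2.6515e+00]
yaw -0.9842 tilt [ 0.0006 -0.0001]
```

Emit:
send_rows:
  xyz:
    - [0.01,0.01,0]
    - [0.02,0.015,0]
  rotation:
    - [0,0,-0.015]
    - [0,0,-0.03]
  grip: [1.0,1.0]

```text
time: 12.4
eef_pos: [0.541, -0.1404, 0.0779]
ee_rot: [0.343, 0.618, -0.343, 0.618]
contact_force: [3.4, 2.0, -2.6]
width: 0.0171
```

```bash
python3 st.py
```

```text
eef_pos [ 0.541  -0.1404  0.0779]
contact_force [ 3.4002  2.0011 -2.619 ]
ft_torque [ 0.6655 -1.5493  0.6308]
width 0.0171
time 12.4
qpos [ 9.6500e-02  3.1850e-01 -4.4040e-01  4.0000e-04 -8.1160e-01 -2.6816e+00]
yaw -1.0141 tilt [ 0.0003 -0.0002]
```

The moment jumped to 0.63 N m, which is probably the stop. A small confirming step:

Emit:
send_rows:
  xyz:
    - [0,0,0]
    - [0,0,0]
    - [0,0,0]
  rotation:
    - [0,0,-0.01]
    - [0,0,-0.01]
    - [0,0,-0.01]
  grip: [1.0,1.0,1.0]

```text
time: 12.7
eef_pos: [0.5409, -0.1404, 0.0779]
ee_rot: [0.346, 0.617, -0.346, 0.617]
contact_force: [3.9, 1.5, -1.8]
width: 0.0169
```

```bash
python3 st.py
```

```text
eef_pos [ 0.5409 -0.1404  0.0779]
contact_force [ 3.9417  1.4866 -1.7855]
ft_torque [ 0.4137 -1.5767  0.9611]
width 0.0169
time 12.7
qpos [ 9.6600e-02  3.1850e-01 -4.4050e-01  4.0000e-04 -8.1160e-01 -2.6901e+00]
yaw -1.0224 tilt [ 0.0002 -0.0003]
```

The moment rises 0.33 N m per 0.01 rad, so this is a rigid stop. One last nudge and hold, then ease off.

Emit:
send_rows:
  xyz:
    - [0,0,0]
    - [0,0,0]
    - [0,0,0]
    - [0,0,0]
  rotation:
    - [0,0,-0.01]
    - [0,0,-0.01]
    - [0,0,-0.01]
    - [0,0,-0.01]
  grip: [1.0,1.0,1.0,1.0]

```text
time: 13.1
eef_pos: [0.541, -0.1404, 0.0779]
ee_rot: [0.349, 0.615, -0.349, 0.615]
contact_force: [4.3, -0.5, -1.0]
width: 0.0174
```

```bash
python3 st.py
```

```text
eef_pos [ 0.541  -0.1404  0.0779]
contact_force [ 4.2989 -0.5437 -0.997 ]
ft_torque [ 0.1908 -1.6548  1.3739]
width 0.0174
time 13.1
qpos [ 9.6600e-02  3.1850e-01 -4.4040e-01  3.0000e-04 -8.1160e-01 -2.7003e+00]
yaw -1.0327 tilt [ 0.0003 -0.0002]
```

Emit:
send_rows:
  xyz:
    - [0,0,0]
    - [0,0,0]
    - [0,0,0]
  rotation:
    - [0,0,0.02]
    - [0,0,0.035]
    - [0,0,0.035]
  grip: [1.0,1.0,1.0]

```text
time: 13.4
eef_pos: [0.5408, -0.1403, 0.0778]
ee_rot: [0.339, 0.621, -0.338, 0.621]
contact_force: [2.8, 0.9, 0.2]
width: 0.017
```

```bash
python3 st.py
```

```text
eef_pos [ 0.5408 -0.1403  0.0778]
contact_force [2.7922 0.9305 0.2475]
ft_torque [ 0.2259 -1.6218  0.1316]
width 0.017
time 13.4
qpos [ 9.6300e-02  3.1840e-01 -4.4050e-01 -4.0000e-04 -8.1170e-01 -2.6655e+00]
yaw -0.9987 tilt [0.0002 0.0003]
```

Unloaded. Lifting straight up slowly.

Emit:
send_rows:
  xyz:
    - [0,0,0.1]
    - [0,0,0.25]
    - [0,0,0.4]
    - [0,0,0.6]
    - [0,0,0.8]
  rotation:
    - [0,0,0]
    - [0,0,0]
    - [0,0,0]
    - [0,0,0]
    - [0,0,0]
  grip: [1.0,1.0,1.0,1.0,1.0]

```text
time: 13.9
eef_pos: [0.5402, -0.1402, 0.085]
ee_rot: [0.339, 0.621, -0.339, 0.62]
contact_force: [2.8, 0.5, -2.3]
width: 0.0172
```

Emit:
send_rows:
  xyz:
    - [0,0,0.3]
    - [0,0,1]
    - [0,0,4]
    - [0,0,8]
    - [3,-4,10]
  rotation:
    - [0,0,0]
    - [0,0,0]
    - [0,0,0]
    - [0,0,0]
    - [0,0,0]
  grip: [1.0,1.0,1.0,1.0,1.0]

```text
time: 14.4
eef_pos: [0.5672, -0.1754, 0.1886]
ee_rot: [0.338, 0.621, -0.337, 0.622]
contact_force: [4.1, 0.9, -2.2]
width: 0.0175
```

Emit:
send_rows:
  xyz:
    - [1,-2,1]
    - [1,-2,1]
    - [1,-2,1]
  rotation:
    - [0,0,0]
    - [0,0,0]
    - [0,0,0]
  grip: [1.0,1.0,1.0]

```text
time: 14.7
eef_pos: [0.5773, -0.1977, 0.1937]
ee_rot: [0.339, 0.621, -0.339, 0.62]
contact_force: [-0.6, 0.1, -4.0]
width: 0.0175
```

```bash
python3 -c "
from h import *
snap('wrist','w6')"; python3 st.py; python3 port.py w6
```

```text
eef_pos [ 0.5771 -0.1973  0.1934]
contact_force [-0.9158  0.6524 -3.3414]
ft_torque [-0.0392  0.0598 -0.0144]
width 0.0172
time 14.75
qpos [-1.0000e-02  2.8090e-01 -1.8910e-01 -9.0000e-04 -1.1035e+00 -2.5598e+00]
yaw -0.9994 tilt [-0.0026  0.0008]
outer [ 0.5417 -0.1415] r 0.0465
hole 150.5 278.6 149.9 [ 0.562 -0.169] r 0.0341 ang -0.9351
hole 3292.5 275.9 103.1 [ 0.5414 -0.1408] r 0.0008 ang 1.9555
hole 220.5 273.8 53.1 [ 0.5215 -0.1127] r 0.0353 ang 2.181
```

View pics/w6.png

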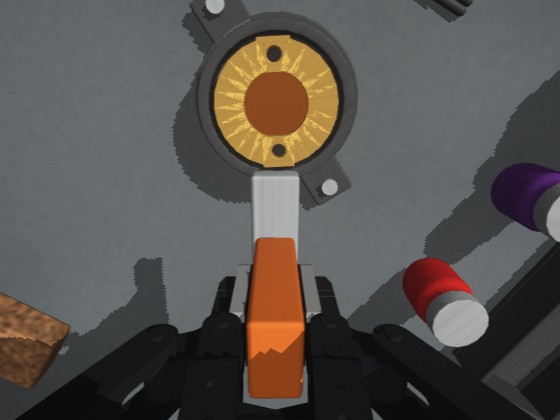

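The bar is unchanged in the grip. The hole line turned from -0.370 to -0.947 rad, so the ring moved 0.577 rad. With the hard stop felt, that is consistent with a start of about 0.12. Returning to the stand.

Emit:
send_rows:
  xyz:
    - [-0.3,4.2,1]
    - [-0.7,8.4,2]
    - [-1,12.6,2]
    - [-1.4,16.8,2]
    - [-1.7,21,2]
  rotation:
    - [0,0,0.14]
    - [0,0,0.28]
    - [0,0,0.42]
    - [0,0,0.56]
    - [0,0,0.7]
  grip: [1.0,1.0,1.0,1.0,1.0]

```text
time: 15.25
eef_pos: [0.5597, 0.0144, 0.2139]
ee_rot: [0.103, 0.7, -0.103, 0.699]
contact_force: [1.3, 0.6, -3.6]
width: 0.0169
```

Emit:
send_rows:
  xyz:
    - [-0.3,4.2,0]
    - [-0.7,8.4,0]
    - [-1,12.6,0]
    - [-1.4,14,0]
    - [-1.7,14,0]
  rotation:
    - [0,0,0.14]
    - [0,0,0.28]
    - [0,0,0.42]
    - [0,0,0.56]
    - [0,0,0.7]
  grip: [1.0,1.0,1.0,1.0,1.0]

```text
time: 15.75
eef_pos: [0.5429, 0.155, 0.2135]
ee_rot: [-0.144, 0.693, 0.144, 0.692]
contact_force: [0.1, -0.1, -3.0]
width: 0.0175
```

Emit:
send_rows:
  xyz:
    - [0,0,0]
    - [0,0,0]
  rotation:
    - [0,0,0]
    - [0,0,0]
  grip: [1.0,1.0]

```text
time: 15.95
eef_pos: [0.5438, 0.1525, 0.214]
ee_rot: [-0.14, 0.694, 0.14, 0.693]
contact_force: [0.0, -0.7, -3.4]
width: 0.0172
```

```bash
python3 -c "
from h import *
snap('wrist','w7')"; python3 st.py
```

```text
eef_pos [0.5441 0.1523 0.2141]
contact_force [ 0.5032 -0.568  -4.5335]
ft_torque [-0.0361  0.0018 -0.0116]
width 0.0174
time 16.0
qpos [ 6.1920e-01  1.9140e-01 -2.5940e-01 -1.0000e-04 -1.1207e+00 -1.7919e+00]
yaw 0.3981 tilt [-0.0006 -0.0003]
```

View pics/w7.png

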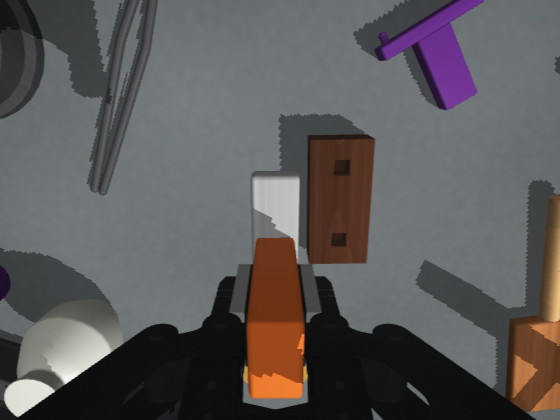

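The grip is unchanged and the stand holes are at (342,167) and (339,240). Moving over them, then down.

Emit:
send_rows:
  xyz:
    - [0,3,0]
    - [-0.13,6.7,-3]
    - [-0.13,6.7,-7]
    - [-0.13,6.7,-11]
    - [-0.13,6.7,-13.5]
  rotation:
    - [0,0,0]
    - [0,0,0]
    - [0,0,0]
    - [0,0,0]
    - [0,0,0]
  grip: [1.0,1.0,1.0,1.0,1.0]

```text
time: 16.5
eef_pos: [0.5419, 0.2183, 0.0763]
ee_rot: [-0.14, 0.694, 0.139, 0.692]
contact_force: [-0.3, -0.1, -3.5]
width: 0.0175
```

Emit:
send_rows:
  xyz:
    - [0,0,0]
    - [0,0,-0.2]
    - [0,0,-0.4]
    - [0,0,-0.6]
    - [0,0,-0.8]
  rotation:
    - [0,0,0]
    - [0,0,0]
    - [0,0,0]
    - [0,0,0]
    - [0,0,0]
  grip: [1.0,1.0,1.0,1.0,1.0]

```text
time: 17.0
eef_pos: [0.5439, 0.2199, 0.0725]
ee_rot: [-0.141, 0.692, 0.141, 0.694]
contact_force: [-1.1, 0.3, -3.9]
width: 0.0172
```

```bash
python3 st.py
```

```text
eef_pos [0.5439 0.2199 0.0725]
contact_force [-1.108   0.2539 -3.8781]
ft_torque [-0.0187 -0.0524 -0.0407]
width 0.0172
time 17.0
qpos [ 7.1730e-01  3.6330e-01 -3.8480e-01  1.0000e-04 -8.2040e-01 -1.8867e+00]
yaw 0.4014 tilt [0.0018 0.0015]
```

Emit:
send_rows:
  xyz:
    - [-0.1,-0.07,-0.15]
    - [-0.1,-0.07,-0.35]
    - [-0.1,-0.07,-0.55]
    - [-0.1,-0.07,-0.75]
    - [-0.1,-0.07,-0.95]
  rotation:
    - [0,0,0]
    - [0,0,0]
    - [0,0,0]
    - [0,0,0]
    - [0,0,0]
  grip: [1.0,1.0,1.0,1.0,1.0]

```text
time: 17.5
eef_pos: [0.5423, 0.2189, 0.0616]
ee_rot: [-0.141, 0.693, 0.141, 0.693]
contact_force: [0.3, -0.7, -3.5]
width: 0.0175
```

Emit:
send_rows:
  xyz:
    - [0,0,-0.1]
    - [0,0,-0.2]
    - [0,0,-0.27]
    - [0,0,-0.27]
  rotation:
    - [0,0,0]
    - [0,0,0]
    - [0,0,0]
    - [0,0,0]
  grip: [1.0,1.0,1.0,1.0]

```text
time: 17.9
eef_pos: [0.5423, 0.2187, 0.06]
ee_rot: [-0.141, 0.693, 0.141, 0.693]
contact_force: [-3.4, -1.1, 5.5]
width: 0.0171
```

```bash
python3 st.py
```

```text
eef_pos [0.5423 0.2187 0.06  ]
contact_force [-3.4111 -1.062   5.5106]
ft_torque [-0.2679  1.4061  0.0357]
width 0.0171
time 17.9
qpos [ 7.1780e-01  3.7710e-01 -3.9940e-01  3.0000e-04 -7.9430e-01 -1.8866e+00]
yaw 0.4022 tilt [ 0.0002 -0.0001]
```

Seated on the stand (z 0.060, 9 N of bearing). Opening in stages and retreating upward.

Emit:
send_rows:
  xyz:
    - [0,0,0]
    - [0,0,0]
    - [0,0,0]
    - [0,0,0]
    - [0,0,0]
  rotation:
    - [0,0,0]
    - [0,0,0]
    - [0,0,0]
    - [0,0,0]
    - [0,0,0]
  grip: [2.2,3,5,6,6]

```text
time: 18.4
eef_pos: [0.5424, 0.2189, 0.0591]
ee_rot: [-0.141, 0.693, 0.141, 0.693]
contact_force: [0.1, -0.7, -0.3]
width: 0.0603
```

Emit:
send_rows:
  xyz:
    - [0,0,1]
    - [0,0,4]
    - [0,0,8]
    - [0,0,12]
    - [-2,-2,15]
  rotation:
    - [0,0,0]
    - [0,0,0]
    - [0,0,0]
    - [0,0,0]
    - [0,0,0]
  grip: [6,6,6,6,6]

```text
time: 18.9
eef_pos: [0.5243, 0.2003, 0.2123]
ee_rot: [-0.141, 0.692, 0.142, 0.694]
contact_force: [0.0, -1.0, 0.5]
width: 0.0602
```

Emit:
send_rows:
  xyz:
    - [-2,-1,4]
    - [-2,-1,7]
    - [-2,-1,7]
    - [-2,-1,7]
  rotation:
    - [0,0,0]
    - [0,0,0]
    - [0,0,0]
    - [0,0,0]
  grip: [6,6,6,6]

```text
time: 19.3
eef_pos: [0.5023, 0.189, 0.2805]
ee_rot: [-0.141, 0.692, 0.142, 0.694]
contact_force: [-0.5, 0.1, -0.4]
width: 0.0597
```

```bash
python3 -c "
from h import *
snap('wrist','w8');snap('side','side8');snap('scene','scene8')"; python3 st.py;python3 stand.py w8
```

```text
eef_pos [0.5019 0.1886 0.2781]
contact_force [0.0846 0.5715 0.1146]
ft_torque [-0.0138 -0.0247  0.0168]
width 0.0598
time 19.45
qpos [ 7.2500e-01  1.0220e-01 -2.1780e-01 -3.0000e-04 -1.2527e+00 -1.8940e+00]
yaw 0.4017 tilt [-0.0016 -0.0011]
[0.52869771 0.21017437 0.0299069 ]
stand 303 c 543.4 216.5 size 120.7 55.9 long axis deg 23.74
[0.54122304 0.21810661 0.10651555]
top 95 c 541.0 218.2 size 31.5 17.3 long axis deg 23.15
orangetop 1 c 555.3 216.9 size 0.0 0.0 long axis deg 0.0
bar 90 c 519.3 209.8 size 35.1 20.0 long axis deg 23.1
```

View pics/w8.png

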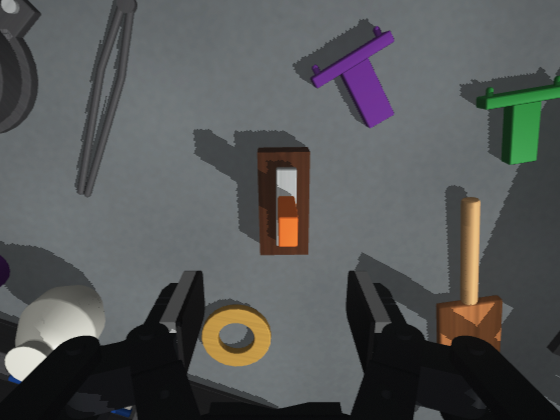

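View pics/side8.png

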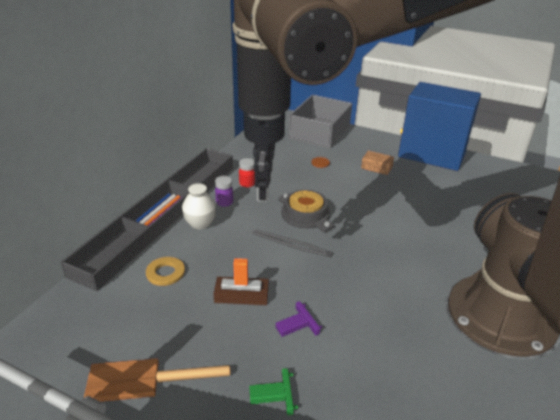

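The wrist and side views show the spanner upright in its stand, handle at (288,220) wrist px and (240,270) side px. The handle top is at z 0.1065, as at the start, and the bystanders look unmoved. Handing in.

```bash
python3 -c "
from h import *
print(job.hand_in())"; python3 st.py
```

```text
the job is handed in; nothing more can be done
None
the job is handed in; nothing more can be done
```

I tightened the ring against its stop, put the spanner back in its stand, and handed the job in at about 19.5 s of the 72 s. Hand-in reports no verdict, so what follows rests on my own checks.

- **Seating:** Both pins went fully into the ring's holes on the first try, with about 3 N of bearing and no searching.
- **Turning:** The ring turned clockwise against roughly 0.25–0.3 N m of friction. It then met a stiff stop, where the moment rose to 1.4 N m, about 20 N per pin if the two pins share it. One pin carried more of the load for part of the turn, with a sideways force of about 5 N, so I shifted the spanner slightly to even it out.
- **Ring angle:** The wrist camera showed the holes had turned 0.577 rad. The ring's reading can't be read directly, so "at the stop" relies on the hard end I felt.
- **Return:** The last pictures show the spanner upright and released in its stand. The top of its handle is at the height it started from, and its centre is about 3 mm from the stand's centre as measured. The gripper is clear and the bystanders look unmoved.

No check failed. The arm's measured position scattered by up to about 1 mm against my targets, well within the clearance of the holes.

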